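# Hang the hooked scoop on the mixing pail

## Robot

A 6-joint arm with a two-finger parallel gripper is mounted at the origin on the work surface. World frame = base frame: x ahead of the robot, y to its left, z up, the work surface at z = 0. Lengths are in m, angles in rad, forces in N, time in s.
With the tool pointing down it reaches from about 0.3 to 0.775 m from the base axis. Payload 14.6 kg.
Tool frame: the origin (TCP) lies at the very end of the fingers, on their centre line; the grasp point (between the pads) lies 19 mm behind it; z points along the fingers, y is the line along which they close (so a half turn about z gives the same grasp; the last joint's range is limited). The gripper opens to 94 mm and grips with 3 to 60 N. Pads are 16 mm wide; open, the fingers measure 119 mm over their backs; the gripper's body (75 mm by 177 mm) begins 78 mm behind the grasp point.
Start: joints at [1.11, 0.3, 1.521, -0, 1.321, -0.067], TCP at [0.211, 0.508, 0.205] pointing down, gripper open.
Joint ranges: [-3.03, 3.03], [-0.79, 2.21], [0.23, 2.52], [-1.04, 4.18], [0, 3.07], [-2.55, 2.55]. Speed limits (rad/s): [2.22, 2.22, 2.57, 3.14, 3.14, 3.14].

## Interface

Orientations are given as [roll, pitch, yaw] about the fixed x, y, z axes, in that order (R = Rz(yaw) Ry(pitch) Rx(roll)).
In Python, from station import ctrl gives the robot as it stands.
- The arm moves only by the tool carry_out, never from a script. Its argument "motion" is text: rows parted by semicolons, each of 7 numbers parted by spaces: the shift along the world's x, y, z in m, then the turn, a rotation vector about the world's x, y, z in degrees, then the closure in counts, from 0 (fully open) to 255 (shut). In form: dx dy dz wx wy wz hand; .... A call has 1 to 20 rows; each row shifts and turns the commanded pose from where the row before left it; what a row does not reach is not made up. A row lasts 1/12 s, in which the tool goes at most 41.7 mm and 7.16 degrees, less where a joint would pass 70% of its speed; a pose out of reach is approached as far as the arm can. A call is refused whole if a number of a shift passes 0.0417 or a number of a turn 7.16, either way. A call with a gripper value outside its range is refused whole. The fingers move at their own pace and stop on an object; "grip_force" is the grip in N (left out, the last holds). Time passes only in rows, so rows that do not move let the fingers close. It gives the time, the measured TCP pose, the force, the opening and the grip force at its end, in the units of the state.
- ctrl.get_obs(): the state, without advancing time (a new reading comes with each control period).
- ctrl.camera(name): name is "scene" or "top" or "wrist"; returns a dict with "pixels" (400x640x3 uint8, red, green, blue), "range_z" (400x640 float32, m along the optical axis (not along the pixel's ray), 0 where there is no reading), "K" (3x3 intrinsics, pixels), "position" and "attitude" of the camera in the world. Camera axes: x right, y up, looking along -z (the intrinsics and any distortion apply to the point x, -y, -z); pixel columns grow to the right and rows downward; lengths in m; the calibration is good to about 2 mm. A picture is of the moment at which its call begins.
- ctrl.hand_in(): hands the job in; it is judged then, once.
The state is a dict: "time_s": time; "qpos": joint angles; "joint_vel": joint speeds; "tau": joint torques, N m; "ee_pos": TCP position; "eef_rot": TCP orientation; "force": force on the tool from outside, world axes, zero at the start; "moment": the same for the moment, N m; "grip_width": finger opening in m; "grip_force": force on a finger pad.
Only numpy, scipy, OpenCV 4.12 (cv2) and the standard library are available. Lean on these libraries where they do the work, as an engineer would, in place of code of your own. Each camera call takes 0.05 s, during which the arm holds its last target. There are 200 camera calls.

## Task

Get the filler scoop that has a hook on its handle out of the wooden case: slide the clear cover above it fully along its track, past its neighbour, and leave the other cover shut. Then hang the scoop by its hook over the rim of the grey pail, cup inside the pail, clear of the pail's floor, and let go. Leave the plain scoop in its compartment, keep the pail standing in its place, and do not knock over or push away the other things on the bench.

Things in the scene. Friction and masses are not known exactly. Their poses are not given: they have to be found in the camera images.
- case: Fixed wooden case, left or right of robot, turned up to 17 deg; 164 (x) x 360 (y) x 157 mm high with its tracks. Origin: centre of underside; z up, covers slide along y. A wall at y=0 makes a left (+y) and right (-y) compartment, each 142 (x) x 172 mm, floor 6 mm above bench, walls 144 high. One scoop stands in each (which varies) at any yaw, cup centre 109 (+-9) mm from y=0.
- cover_left (a joint): Clear cover of the left (+y) compartment, 150 x 175 x 3 mm with aluminium end strips, in the upper track (its top face 153.5 mm above the bench). Value in m: 0 shut, up to 0.140 fully open; it grows as the cover slides towards the case's -y, over the right cover. Friction about 1.5 N; stays where it is left.
- cover_right (a joint): Clear cover of the right (-y) compartment, same size, in the lower track (top face 148.5 mm above the bench). Value in m: 0 shut, up to 0.140 fully open; it grows as the cover slides towards the case's +y, under the left cover. Friction about 1.5 N; stays where it is left.
- cover_left_knob (a point): Centre of the top of the left cover's upright black round knob, 14 mm diameter, 20 mm tall, standing on the cover near its outer (+y) end: at 161 mm from the case's centre when shut.
- cover_right_knob (a point): Centre of the top of the right cover's knob, 14 mm diameter, 20 mm tall, near that cover's outer (-y) end, 161 mm from the case's centre when shut. Fully open, its axis is only 17 to 21 mm from the upper cover's edge: pinch it across the track (along the case's x) or push it. Knobs never meet the other cover.
- hook_scoop: Loose steel scoop, about 0.18 kg. Origin: centre of cup's underside; z up, x from cup to hook. Cup 60 mm diameter, 50 high; upright strap x=30 to 34 mm, 18 wide (y); on top a wooden grip 14 (x) x 18 (y), z=90 to 136. Under the grip a hook reaches to +x: bridge z=83 to 88, lip x=48 to 52 hanging down to z=52, both 26 wide; slot between strap and lip 14 mm.
- hook_scoop_grip (a point): Middle of the upper part of the hooked scoop's wooden grip, 14 mm below its top: body point (32, 0, 122) mm.
- hook_scoop_hook (a point): Top of the hook's slot, under the middle of its bridge, where the rim comes to rest: body point (41, 0, 83) mm.
- plain_scoop: Scoop with a wider cup (80 mm diameter, 50 high) and the same upright strap and wooden grip (136 mm high), but no hook. Stands in the other compartment; to be left there. Origin: centre of the cup's underside.
- pail: Loose round straight-sided grey mixing pail, about 1.5 kg, empty, open: 200 mm outside diameter, wall 4 mm, rim 150 mm above the bench, inner floor at 6 mm. Origin: centre of its underside; z up. The scoop may hang at any point of the rim. Two small steel studs outside, 25 mm below the rim, are looks only.
- pail_rim (a point): Centre of the pail's mouth, at rim height (150 mm above its underside).
- heat_gun: Blue heat gun standing upright, nozzle up, 205 mm tall, body 72 mm diameter, handle reaching 128 mm from the body's axis along its x. Behind the case (beyond it from the robot). Origin: underside of the body on its axis. Obstacle.
- jar: Glass jar 60 mm diameter, 90 mm tall, behind the case. Origin: centre of the underside. Obstacle.
- putty_knife: Putty knife 200 mm long lying on the bench in front of the case. Obstacle.
- bottle: White bottle 64 mm diameter, 210 mm tall, close behind the pail (beyond it from the robot), taller than the rim. Origin: centre of the underside. Obstacle.
- sanding_block: Cork sanding block 65 x 110 x 45 mm, in front of the pail. Obstacle.
- tape_roll: Roll of tape lying flat, 100 mm diameter, 36 mm high, in front of the pail. Obstacle.
Not all that is in view belongs to the job. Leave any red look-alike of the pail alone.

How it is judged:
On the way, in this order (a step that is already met when the one before it is completed fails the run):
1. the cover above the hooked scoop is slid open, past its neighbour (at least 120 of its 140 mm) (((y of hook_scoop in the frame of case above 0 m and value of joint cover_left above 0.12 m) or (y of hook_scoop in the frame of case below 0 m and value of joint cover_right above 0.12 m))), for 0.2 s.
2. the hooked scoop is lifted out of the case (z of hook_scoop in the frame of case above 0.15 m), for 0.05 s.
At the end, for the whole second after the job is handed in: Hook slot top at rim height (-7/+8 mm), 90-110 mm from pail axis; cup centre within 75 mm of axis; scoop upright within 0.2 rad, resting on pail, still. Pail upright, within 50 mm of start. One cover open 120+ mm, the other within 20 mm of shut. Plain scoop upright, within 40 mm of start (z of hook_scoop_hook in the frame of pail between 0.143 and 0.158 m and horizontal distance between hook_scoop_hook and pail between 0.09 and 0.11 m and horizontal distance between hook_scoop and pail below 0.075 m and angle between each of hook_scoop, plain_scoop's own z axis and vertical below 0.2 rad and contact force between hook_scoop and pail above 0.3 N and linear speed of hook_scoop below 0.02 m/s and angular speed of hook_scoop below 0.2 rad/s and angle between pail's own z axis and vertical below 0.05 rad and distance of pail from where it was at the start of the episode below 0.05 m and value of joint any of cover_left, cover_right below 0.02 m and value of joint any of cover_left, cover_right above 0.12 m and distance of plain_scoop from where it was at the start of the episode below 0.04 m); the robot touches nothing.
It fails at once if a bystander is pushed more than 50 mm or a standing one is tipped over (distance of any of heat_gun, jar, putty_knife, bottle, sanding_block, tape_roll from where it was at the start of the episode above 0.05 m or angle between any of heat_gun, jar, bottle's own z axis and vertical above 0.5 rad).
It fails at once if the pail is tipped or pushed more than 60 mm (angle between pail's own z axis and vertical above 0.35 rad or distance of pail from where it was at the start of the episode above 0.06 m).
It fails at once if the plain scoop is lifted out of the case (z of plain_scoop in the frame of case above 0.06 m).
It fails at once if the other cover is opened (value of joint each of cover_left, cover_right above 0.06 m).
It also fails if it takes over 51 s, if anything falls off the work surface, if the arm or the gripper's body presses on something with over 40 N, if the wrist force passes 120 N, or if a joint passes its speed limit or range.

## Working session

There is one attempt and no reset: what is moved stays moved. The work goes in short steps, Python scripts to look and compute and a tool call to move; the robot and the scene stay as the last step left them, time stands still between calls to the robot, and variables do not carry over. Pictures are saved under pics/ and viewed, at most 10 in all, crops included, and the job is handed in when it is done.

Besides the shell and the picture viewer there is one more tool, called after ">>>" by a JSON object that holds its "api" and its "payload", one argument or row to a line. carry_out: Moves the arm, as the interface text tells. Its arguments: {"type":"object","properties":{"motion":{"type":"string"},"grip_force":{"type":"number"}},"required":["motion"]}

```bash
mkdir -p pics; cat > h.py <<'E'
import numpy as np, cv2
from station import ctrl
from scipy.spatial.transform import Rotation as R
def rot(a):
    a=np.array(a,float)
    if a.shape==(3,3): return a
    return R.from_euler('xyz',a).as_matrix() if a.size==3 else R.from_quat(a).as_matrix()
def cloud(c):
    z=c['range_z'];K=c['K'];v,u=np.mgrid[:z.shape[0],:z.shape[1]]
    p=np.stack([(u-K[0,2])/K[0,0]*z,-(v-K[1,2])/K[1,1]*z,-z],-1)
    return p@rot(c['attitude']).T+np.array(c['position'])
def grab(n,fn):
    c=ctrl.camera(n);cv2.imwrite('pics/'+fn,c['pixels'][:,:,::-1]);np.savez(''+fn[:-4],pix=c['pixels'],P=cloud(c),z=c['range_z']);return c
E
python3 - <<'E'
from h import *
for n in('top','scene'):
    c=grab(n,n+'1.png');print(n,c['position'],c['attitude'],c['K'].tolist(),[k for k in c])
print(ctrl.get_obs())
E
```

```text
top [ 0.28558543 -0.04229306  1.55307637] [ 0.14614646 -0.00683667 -1.59685399] [[453.66088700956584, 0.0, 317.366566627387], [0.0, 453.66088700956584, 197.47081904966925], [0.0, 0.0, 1.0]] ['pixels', 'range_z', 'K', 'position', 'attitude']
scene [ 0.67252309 -0.78174986  1.10528287] [ 0.66904683 -0.01234553  0.24651768] [[436.26309074318397, 0.0, 323.87332360301275], [0.0, 436.26309074318397, 201.07320591828676], [0.0, 0.0, 1.0]] ['pixels', 'range_z', 'K', 'position', 'attitude']
{'time_s': 0.1, 'qpos': array([ 1.11040036e+00,  3.00391684e-01,  1.52151357e+00,  1.57710640e-05,
        1.32070554e+00, -6.66115680e-02]), 'joint_vel': array([ 0.00139616, -0.00187846,  0.00091461, -0.00204655, -0.00117274,
        0.00094576]), 'tau': array([ 1.85952325e-03, -5.32643473e+01, -3.53289449e+01,  7.09746312e-02,
        2.35034153e-02, -2.51344818e-05]), 'ee_pos': array([0.21092749, 0.50769229, 0.20495845]), 'eef_rot': array([-3.14057779e+00, -8.30121763e-05,  2.74780430e+00]), 'force': array([ 0.46825498, -0.45143734, -0.67975564]), 'moment': array([-0.03733286,  0.03529834,  0.02745476]), 'grip_force': 0.0, 'grip_width': 0.09427135299155519}
```

View pics/top1.png

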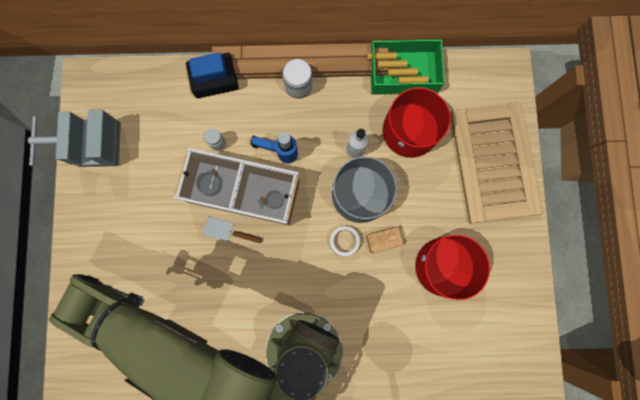

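View pics/scene1.png

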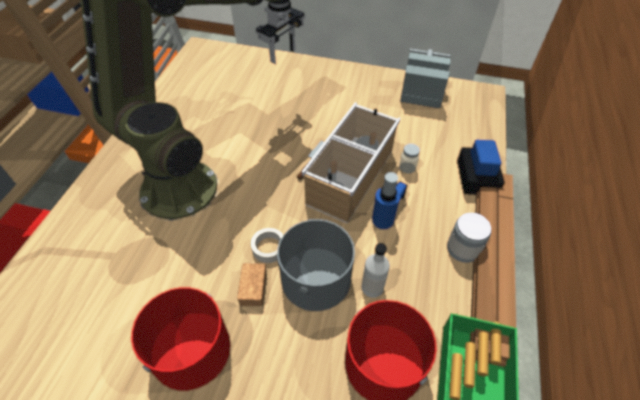

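The top view shows the case at px (177–298, 150–222), with knobs at about (185,174) and (292,205). The wider cup is on the left (208,183) and a smaller cup on the right (275,200). The pail is at (364,190), the bottle behind it, and the tape and block in front. The scene view agrees. Next I'll fit the poses.

```bash
python3 - <<'E'
from h import *
d=np.load('top1.npz');P=d['P'];pix=d['pix']
Z=P[:,:,2]
def win(u0,u1,v0,v1):
    m=np.zeros(Z.shape,bool);m[v0:v1,u0:u1]=1;return m
# case
m=win(165,310,138,235)&(Z>.135)&(Z<.165)&(d['z']>0)
print('case n',m.sum()); q=P[m][:,:2].astype(np.float32)
print(cv2.minAreaRect(q), np.median(P[m][:,2]))
# pail rim
m=win(325,402,150,226)&(Z>.14)&(Z<.16)
q=P[m][:,:2]; A=np.c_[2*q,np.ones(len(q))];s=np.linalg.lstsq(A,(q**2).sum(1),rcond=None)[0]
print('pail',s[:2],np.sqrt(s[2]+s[0]**2+s[1]**2),m.sum(), cv2.minEnclosingCircle(q.astype(np.float32)))
for n,w in dict(bottle=(345,372,125,158),heat=(248,302,130,165),jar=(200,228,125,152)).items():
    m=win(*w)&(Z>.05);print(n,P[m].min(0),P[m].max(0),np.median(P[m],0))
for n,w in dict(block=(365,406,225,255),tape=(327,364,224,258)).items():
    m=win(*w)&(Z>.02);print(n,P[m].min(0),P[m].max(0),np.median(P[m],0))
m=win(165,310,138,235)&(Z>.16); print('knobs',P[m])
print(np.round(Z[180:215:3,245:296:3],2))
c=cv2.resize(pix[140:230,165:310,::-1],(800,497),interpolation=cv2.INTER_CUBIC);cv2.imwrite('pics/c1.png',c)
E
```

```text
case n 6001
((0.5877882242202759, 0.18376652896404266), (0.3626939058303833, 0.26831623911857605), 75.80109405517578) 0.15026280435662032
pail [ 0.52105026 -0.20635889] 0.09728838389036999 303 ((0.521625816822052, -0.2066713273525238), 0.10035889595746994)
bottle [ 0.28558543 -0.23093474  0.05042908] [ 0.70872535 -0.04229306  1.55307637] [ 0.66799454 -0.18954182  0.14101173]
heat [ 0.28558543 -0.04229306  0.05056253] [0.72544553 0.16584899 1.55307637] [0.667209   0.05281978 0.12228325]
jar [ 0.28558543 -0.04229306  0.05012017] [0.74256267 0.31332007 1.55307637] [0.71151638 0.28297017 0.08733969]
block [ 0.28558543 -0.33889357  0.02073832] [ 0.40224585 -0.04229306  1.55307637] [ 0.35960093 -0.27795749  0.04376672]
tape [ 0.28558543 -0.1939296   0.02141166] [ 0.41024358 -0.04229306  1.55307637] [ 0.35844832 -0.14505275  0.03464618]
knobs [[ 0.67058089  0.05896865  0.20528933]
 [ 0.6703554   0.05587236  0.20582062]
 [ 0.66999997  0.05274625  0.20680716]
 [ 0.66921137  0.04952083  0.20931141]
 [ 0.66963223  0.04658651  0.20757929]
 [ 0.6713832   0.04394159  0.2011856 ]
 [ 0.66965716  0.0
[... 9537 characters left out ...]
  0.15  0.15  0.14  0.14
   0.15  0.17  0.17  0.15  0.15]
 [ 0.14  0.14  0.15  0.15  0.15  0.15  0.15  0.15  0.15  0.15  0.15  0.15
   0.15  0.14  0.15  0.14  0.12]
 [ 0.15  0.14  0.15  0.15  0.15  0.15  0.15  0.14  0.15  0.15  0.15  0.15
   0.15  0.15  0.15  0.    0.09]
 [ 0.15  0.15  0.14  0.15  0.14  0.15  0.15  0.15  0.14  0.15  0.15  0.15
   0.14  0.14  0.15  0.14  0.06]
 [ 0.15  0.15  0.15  0.15  0.15  0.15  0.16  0.14  0.15  0.15  0.14  0.15
   0.14  0.15  0.14  0.14  0.03]
 [ 0.14  0.15  0.15  0.14  0.15  0.15  0.15  0.14  0.14  0.15  0.14  0.15
   0.15  0.15  0.15  0.13  0.  ]
 [ 0.15  0.16  0.15  0.15  0.15  0.14  0.15  0.15  0.15  0.15  0.15  0.15
   0.14  0.15  0.01  0.1  -0.  ]]
```

View pics/c1.png

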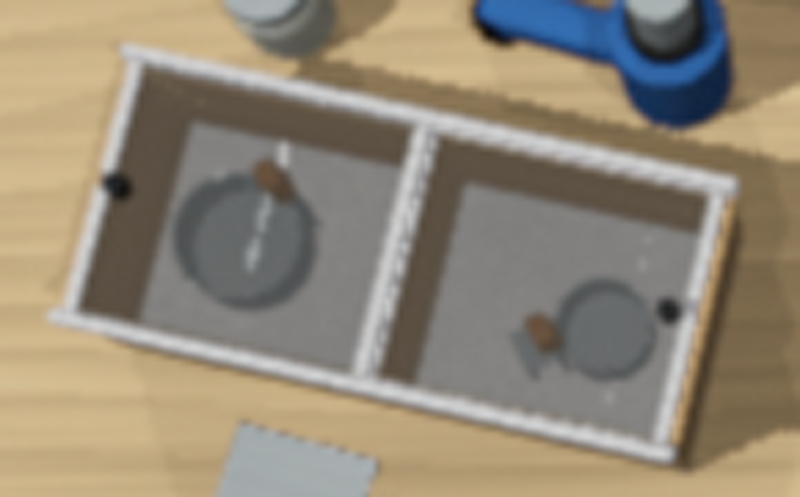

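The smaller cup with the hook flange beside its grip is in the right compartment (crop px 543,332). So I open the right cover, whose knob is at about (0.497, 0.040), with the case yaw at -14.2°. Moving above that knob.

>>> {"api": "carry_out", "payload": {
  "motion": "0.0178 -0.0292 0 0 0 -5.1 80;0.0178 -0.0292 0 0 0 -5.1 80;0.0178 -0.0292 0 0 0 -5.1 80;0.0178 -0.0292 0 0 0 -5.1 80;0.0178 -0.0292 0 0 0 -5.1 80;0.0178 -0.0292 0 0 0 -5.1 80;0.0178 -0.0292 0 0 0 -5.1 80;0.0178 -0.0292 0 0 0 -5.1 80;0.0178 -0.0292 0 0 0 -5.1 80;0.0178 -0.0292 0 0 0 -5.1 80;0.0178 -0.0292 0 0 0 -5.1 80;0.0178 -0.0292 0 0 0 -5.1 80;0.0178 -0.0292 0 0 0 -5.1 80;0.0178 -0.0292 0 0 0 -5.1 80;0.0178 -0.0292 0 0 0 -5.1 80;0.0178 -0.0292 0 0 0 -5.1 80;0 0 0 0 0 0 80;0 0 0 0 0 0 80",
  "grip_force": 30
}}

```text
time_s: 1.6
ee_pos: [0.496, 0.0396, 0.2049]
eef_rot: [-3.14, 0.0, 1.321]
force: [0.3, 0.6, 0.8]
grip_width: 0.0644
grip_force: 0.0
```

```bash
python3 - <<'E'
from h import *
c=grab('wrist','w1.png');print(c['position'],c['attitude'],c['K'].tolist());print(ctrl.get_obs()['qpos'])
P=cloud(c);m=(c['range_z']>0)&(P[...,2]>.160)&(P[...,2]<.178)&(c['pixels'].sum(-1)<130)
print(m.sum());v,u=np.nonzero(m)
m&=(abs(P[...,0]-.4965)<.04)&(abs(P[...,1]-.04)<.04)
q=P[m];print(len(q),q.min(0),q.max(0),q.mean(0),np.argwhere(m).mean(0))
E
```

```text
[0.51573397 0.11214482 0.3837113 ] [-0.25944169  0.00034206 -0.24817228] [[357.543522220996, 0.0, 317.46897727384726], [0.0, 357.543522220996, 201.05229816401874], [0.0, 0.0, 1.0]]
[7.94763379e-03 1.83162552e-01 1.66688998e+00 1.51830112e-04
 1.29252573e+00 2.55082000e-01]
352
352 [0.4912363  0.03521683 0.16009005] [0.50451954 0.04792039 0.17078524] [0.49841149 0.04224929 0.16727159] [223.16193182 318.17613636]
```

View pics/w1.png

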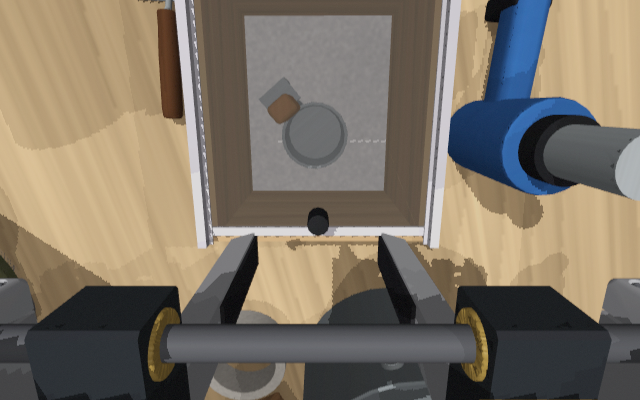

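The wrist view shows the knob at px (318,222), about (0.498, 0.042), right between the fingers. Down, pinch and slide.

>>> {"api": "carry_out", "payload": {
  "motion": "0.0005 0.0005 -0.0125 0 0 0 80;0.0005 0.0005 -0.0125 0 0 0 80;0.0005 0.0005 -0.0125 0 0 0 80;0.0005 0.0005 -0.0115 0 0 0 80;0 0 0 0 0 0 255;0 0 0 0 0 0 255;0 0 0 0 0 0 255;0 0 0 0 0 0 255;0 0 0 0 0 0 255;0 0 0 0 0 0 255",
  "grip_force": 20
}}

```text
time_s: 2.48
ee_pos: [0.498, 0.0427, 0.1569]
eef_rot: [3.141, -0.0, 1.324]
force: [0.2, 0.6, 0.1]
grip_width: 0.0281
grip_force: 0.0
```

>>> {"api": "carry_out", "payload": {
  "motion": "0 0 0 0 0 0 255;0 0 0 0 0 0 255;0 0 0 0 0 0 255;0 0 0 0 0 0 255;0 0 0 0 0 0 255"
}}

```text
time_s: 2.9
ee_pos: [0.497, 0.0429, 0.1565]
eef_rot: [-3.139, 0.0, 1.324]
force: [-7.0, 1.7, 4.7]
grip_width: 0.0131
grip_force: 20.0
```

Gripped. Sliding about 0.138 m.

>>> {"api": "carry_out", "payload": {
  "motion": "0.0014 0.0055 0 0 0 0 255;0.0028 0.0111 0 0 0 0 255;0.0028 0.0111 0 0 0 0 255;0.0028 0.0111 0 0 0 0 255;0.0028 0.0111 0 0 0 0 255;0.0028 0.0111 0 0 0 0 255;0.0028 0.0111 0 0 0 0 255;0.0028 0.0111 0 0 0 0 255;0.0028 0.0111 0 0 0 0 255;0.0028 0.0111 0 0 0 0 255;0.0028 0.0111 0 0 0 0 255;0.0028 0.0111 0 0 0 0 255;0.0014 0.0055 0 0 0 0 255;0 0 0 0 0 0 255"
}}

```text
time_s: 4.07
ee_pos: [0.5309, 0.1771, 0.1565]
eef_rot: [-3.14, -0.0, 1.325]
force: [-6.3, 2.9, 4.0]
grip_width: 0.0135
grip_force: 20.0
```

>>> {"api": "carry_out", "payload": {
  "motion": "0 0 0 0 0 0 100;0 0 0 0 0 0 100;0 0 0 0 0 0 100;0 0 0 0 0 0 100;0 0 0.015 0 0 0 100;0 0 0.03 0 0 0 100;0 0 0.03 0 0 0 100;-0.004 -0.02 0.01 0 0 0 100;-0.005 -0.025 0 0 0 0 100;-0.005 -0.025 0 0 0 0 100;-0.005 -0.025 0 0 0 0 100;-0.004 -0.02 0 0 0 0 100;0 0 0 0 0 0 100;0 0 0 0 0 0 100"
}}

```text
time_s: 5.23
ee_pos: [0.5085, 0.0601, 0.2417]
eef_rot: [3.141, -0.0, 1.322]
force: [0.4, -0.2, 0.1]
grip_width: 0.057
grip_force: 0.0
```

```bash
python3 - <<'E'
from h import *
c=grab('wrist','w2.png')
P=cloud(c);px=c['pixels'].astype(int);th=np.radians(-14.25)
ex=np.array([np.cos(th),np.sin(th)]);ey=np.array([-np.sin(th),np.cos(th)])
d=P[...,:2]-np.array([.5365,.196]);cx=d@ex;cy=d@ey;Z=P[...,2]
ins=(c['range_z']>0)&(abs(cx)<.066)&(cy>-.168)&(cy<-.03)
def rep(n,m):
    q=P[m];print(n,m.sum(),q.mean(0).round(4),q.min(0).round(4),q.max(0).round(4),'case',cx[m].mean().round(4),cy[m].mean().round(4),'px',np.argwhere(m).mean(0))
    r=cv2.minAreaRect(q[:,:2].astype(np.float32));print('  rect',r)
rep('griptop',ins&(Z>.136)&(Z<.1445)&(px[...,0]-px[...,2]>30))
rep('hook',ins&(Z>.086)&(Z<.099)&(px[...,0]-px[...,2]<25))
rep('cuprim',ins&(Z>.050)&(Z<.062))
m=ins&(Z>.050)&(Z<.062);print('circle',cv2.minEnclosingCircle(P[m][:,:2].astype(np.float32)))
E
```

```text
griptop 388 [0.4929 0.1167 0.1411] [0.4832 0.1079 0.1367] [0.5022 0.1251 0.1435] case -0.0228 -0.0876 px [138.54896907 278.07989691]
  rect ((0.4925917387008667, 0.11656675487756729), (0.01764451339840889, 0.013502581045031548), 25.172983169555664)
hook 459 [0.4885 0.1285 0.0936] [0.4722 0.1147 0.0863] [0.504  0.1395 0.0985] case -0.0299 -0.0772 px [122.18300654 275.36165577]
  rect ((0.48931851983070374, 0.1226721853017807), (0.026041047647595406, 0.02559569850564003), 25.390459060668945)
cuprim 514 [0.508  0.084  0.0551] [0.4769 0.0573 0.0501] [0.5359 0.137  0.0602] case -0.0001 -0.1156 px [158.61284047 309.83463035]
  rect ((0.508916974067688, 0.09252087771892548), (0.07071803510189056, 0.05914423242211342), 65.37310028076172)
circle ((0.502792239189148, 0.09712332487106323), 0.04041570797562599)
```

View pics/w2.png

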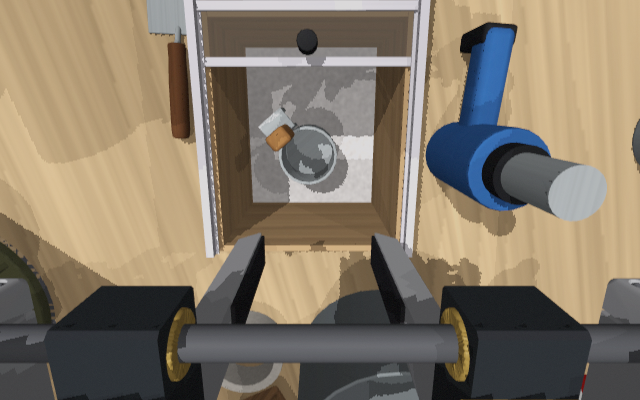

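The wrist view shows the cover open, its knob at (307,40). The scoop's grip is at px (279,138), about (0.493, 0.117), with the hook pointing at yaw ≈115° and toward the case centre. I'll close along the scoop's x so tilt is held firmly.

>>> {"api": "carry_out", "payload": {
  "motion": "-0.002 0.007 0 0 0 -6.3 125;-0.002 0.007 0 0 0 -6.3 125;-0.002 0.007 0 0 0 -6.3 125;-0.002 0.007 0 0 0 -6.3 125;-0.002 0.007 0 0 0 -6.3 125;-0.002 0.007 0 0 0 -6.3 125;-0.002 0.007 0 0 0 -6.3 125;-0.0017 0.0075 0 0 0 -6.3 125;0 0 -0.015 0 0 0 125;0 0 -0.02 0 0 0 125;0 0 -0.02 0 0 0 125;0 0 -0.015 0 0 0 125;0 0 0 0 0 0 125;0 0 0 0 0 0 125"
}}

```text
time_s: 6.45
ee_pos: [0.4926, 0.118, 0.1714]
eef_rot: [-3.141, 0.001, 0.445]
force: [0.9, 1.0, 0.2]
grip_width: 0.0481
grip_force: 0.0
```

>>> {"api": "carry_out", "payload": {
  "motion": "0 -0.001 -0.015 0 0 0 125;0 0 -0.016 0 0 0 125;0 0 -0.016 0 0 0 125;0 0 -0.015 0 0 0 125;0 0 0 0 0 0 125;0 0 0 0 0 0 255;0 0 0 0 0 0 255;0 0 0 0 0 0 255;0 0 0 0 0 0 255;0 0 0 0 0 0 255;0 0 0 0 0 0 255;0 0 0 0 0 0 255;0 0 0 0 0 0 255;0 0 0 0 0 0 255;0 0 0 0 0 0 255",
  "grip_force": 35
}}

```text
time_s: 7.7
ee_pos: [0.4928, 0.1164, 0.1097]
eef_rot: [-3.142, -0.0, 0.444]
force: [-2.0, 1.4, 3.9]
grip_width: 0.0139
grip_force: 35.0
```

>>> {"api": "carry_out", "payload": {
  "motion": "0 0 0.01 0 0 0 255;0 0 0.018 0 0 0 255;0 0 0.018 0 0 0 255;0 0 0.018 0 0 0 255;0 0 0.018 0 0 0 255;0 0 0.018 0 0 0 255;0 0 0.018 0 0 0 255;0 0 0.018 0 0 0 255;0 0 0.018 0 0 0 255;0 0 0.018 0 0 0 255;0 0 0.01 0 0 0 255;0 0 0 0 0 0 255;0 0 0 0 0 0 255"
}}

```text
time_s: 8.78
ee_pos: [0.4926, 0.1162, 0.2911]
eef_rot: [3.142, 0.0, 0.444]
force: [0.4, -0.5, -2.3]
grip_width: 0.0139
grip_force: 35.0
```

>>> {"api": "carry_out", "payload": {
  "motion": "-0.0003 -0.008 0 0 0 0 255;-0.0006 -0.016 0 0 0 0 255;-0.0006 -0.016 0 0 0 0 255;-0.0006 -0.016 0 0 0 0 255;-0.0006 -0.016 0 0 0 0 255;-0.0006 -0.016 0 0 0 0 255;-0.0006 -0.016 0 0 0 0 255;-0.0006 -0.016 0 0 0 0 255;-0.0006 -0.016 0 0 0 0 255;-0.0006 -0.016 0 0 0 0 255;-0.0006 -0.016 0 0 0 0 255;-0.0006 -0.016 0 0 0 0 255;-0.0006 -0.016 0 0 0 0 255;-0.0006 -0.016 0 0 0 0 255;-0.0006 -0.016 0 0 0 0 255;-0.0006 -0.0105 0 0 0 0 255;0 0 0 0 0 0 255;0 0 0 0 0 0 255"
}}

```text
time_s: 10.28
ee_pos: [0.4831, -0.1263, 0.2908]
eef_rot: [-3.141, 0.001, 0.443]
force: [0.2, 0.3, -2.2]
grip_width: 0.0139
grip_force: 35.0
```

```bash
python3 - <<'E'
from h import *
a=grab('wrist','w3.png');b=grab('scene','s3.png')
im=np.vstack([a['pixels'][:, :],b['pixels'][100:320]]);im=np.vstack([a['pixels'][40:,:],b['pixels'][110:350]])
cv2.imwrite('pics/both3.png',im[:,:,::-1]);o=ctrl.get_obs();print(o['ee_pos'],o['eef_rot'],o['grip_width'],o['force'])
P=cloud(a);Z=P[...,2];m=(a['range_z']>0)&(Z>.144)&(Z<.157)&(abs(np.hypot(P[...,0]-.5215,P[...,1]+.2066)-.098)<.02)
q=P[m][:,:2];A=np.c_[2*q,np.ones(len(q))];s=np.linalg.lstsq(A,(q**2).sum(1),rcond=None)[0];print(len(q),s[:2],np.sqrt(s[2]+s[0]**2+s[1]**2))
E
```

```text
[ 0.4833653  -0.12564547  0.29120826] [-3.14115945e+00  1.89324923e-04  4.44321252e-01] 0.013754922239167681 [-0.2190387  -0.10923436 -1.59680336]
3197 [ 0.52120541 -0.205609  ] 0.09700808532096304
```

View pics/both3.png

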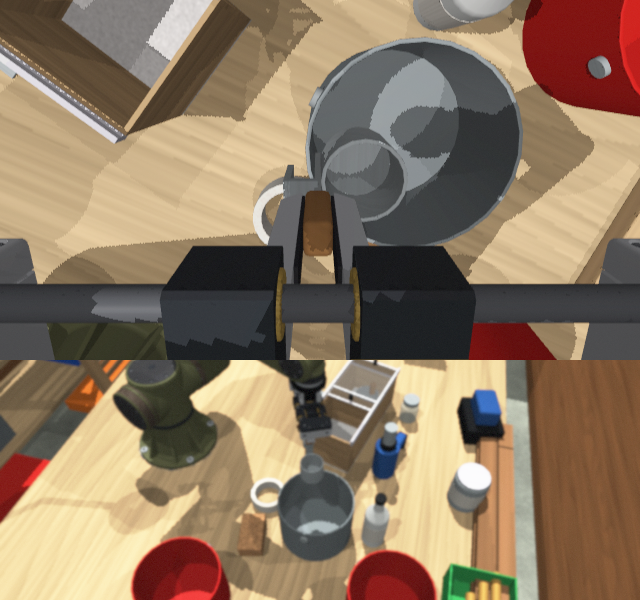

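Wrist view: the cup (365,220) hangs over the pail's mouth, with the hook on the outer side at about (300,220). The scene view shows it clear of the bottle. The pail refit agrees, so I lower.

>>> {"api": "carry_out", "payload": {
  "motion": "0 0 -0.01 0 0 0 255;0 0 -0.015 0 0 0 255;0 0 -0.015 0 0 0 255;0 0 -0.015 0 0 0 255;0 0 -0.015 0 0 0 255;0 0 -0.01 0 0 0 255;0 0 -0.008 0 0 0 255;0 0 -0.008 0 0 0 255;0 0 -0.005 0 0 0 255;0 0 -0.004 0 0 0 255;0 0 0 0 0 0 255;0 0 0 0 0 0 255"
}}

```text
time_s: 11.38
ee_pos: [0.4836, -0.1262, 0.1867]
eef_rot: [3.141, -0.0, 0.444]
force: [-0.9, 0.1, -2.8]
grip_width: 0.0134
grip_force: 35.0
```

No contact. Lowering on to the rim.

>>> {"api": "carry_out", "payload": {
  "motion": "0 0 -0.004 0 0 0 255;0 0 -0.004 0 0 0 255;0 0 -0.003 0 0 0 255;0 0 -0.002 0 0 0 255;0 0 -0.001 0 0 0 255;0 0 0 0 0 0 255;0 0 0 0 0 0 255"
}}

```text
time_s: 11.97
ee_pos: [0.4835, -0.1262, 0.1725]
eef_rot: [3.142, -0.0, 0.444]
force: [-0.7, -0.4, -1.8]
grip_width: 0.0137
grip_force: 35.0
```

>>> {"api": "carry_out", "payload": {
  "motion": "0 0 -0.001 0 0 0 255;0 0 -0.001 0 0 0 255;0 0 0 0 0 0 255;0 0 0 0 0 0 255"
}}

```text
time_s: 12.3
ee_pos: [0.4835, -0.1263, 0.1706]
eef_rot: [3.141, -0.0, 0.444]
force: [0.4, -0.5, 0.5]
grip_width: 0.0136
grip_force: 35.0
```

Contact: the scoop's weight is taken by the rim. Letting go and lifting.

>>> {"api": "carry_out", "payload": {
  "motion": "0 0 0 0 0 0 130;0 0 0 0 0 0 130;0 0 0 0 0 0 130;0 0 0 0 0 0 130;0 0 0 0 0 0 130;0 0 0 0 0 0 130;0 0 0.01 0 0 0 130;0 0 0.02 0 0 0 130;0 0 0.03 0 0 0 130;0 0 0.03 0 0 0 130;-0.01 0 0.02 0 0 0 130;-0.02 0.02 0 0 0 0 130;-0.02 0.02 0 0 0 0 130;0 0 0 0 0 0 130;0 0 0 0 0 0 130"
}}

```text
time_s: 13.55
ee_pos: [0.4332, -0.0858, 0.2817]
eef_rot: [3.14, -0.001, 0.445]
force: [-0.3, -0.4, -0.0]
grip_width: 0.0461
grip_force: 0.0
```

```bash
python3 - <<'E'
from h import *
a=grab('wrist','w4.png');b=grab('scene','s4.png')
s=cv2.resize(b['pixels'][150:330,200:440],(640,480))
cv2.imwrite('pics/both4.png',cv2.resize(np.vstack([a['pixels'],s]),(436,600))[:,:,::-1])
P=cloud(a);px=a['pixels'].astype(int);Z=P[...,2];r=np.hypot(P[...,0]-.5213,P[...,1]+.206)
m=(a['range_z']>0)&(Z>.195)&(Z<.21)&(r<.12)&(px[...,0]-px[...,2]>30);print('grip',m.sum(),P[m].mean(0),P[m].max(0),cv2.minAreaRect(P[m][:,:2].astype(np.float32)))
m=(a['range_z']>0)&(Z>.148)&(Z<.152)&(abs(r-.098)<.01);q=P[m][:,:2];A=np.c_[2*q,np.ones(len(q))];s=np.linalg.lstsq(A,(q**2).sum(1),rcond=None)[0];print('pail',len(q),s[:2])
o=ctrl.get_obs();print(o['ee_pos'],o['grip_width'],o['force'])
E
```

```text
grip 456 [ 0.48541927 -0.12806331  0.20124401] [ 0.49480625 -0.12005909  0.20375701] ((0.485308974981308, -0.12867693603038788), (0.017069321125745773, 0.01406501792371273), 26.705698013305664)
pail 3198 [ 0.52090487 -0.20564724]
[ 0.43378108 -0.08647469  0.28095964] 0.046414827559036476 [0.52439474 0.9865724  0.07137451]
```

View pics/both4.png

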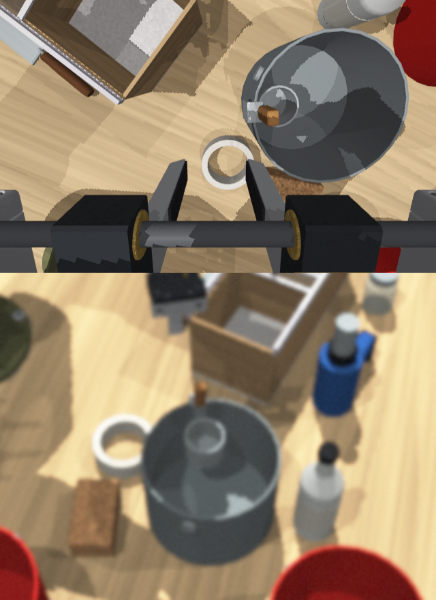

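The scoop hangs on the pail's near rim: grip at wrist px (268,117), cup inside, and the robot is clear. Grip top is at z≈0.203 as expected, with only about 3 mm of shift. A short settle, then hand in.

>>> {"api": "carry_out", "payload": {
  "motion": "0 0 0 0 0 0 130;0 0 0 0 0 0 130;0 0 0 0 0 0 130;0 0 0 0 0 0 130;0 0 0 0 0 0 130;0 0 0 0 0 0 130;0 0 0 0 0 0 130;0 0 0 0 0 0 130;0 0 0 0 0 0 130;0 0 0 0 0 0 130;0 0 0 0 0 0 130;0 0 0 0 0 0 130"
}}

```text
time_s: 14.65
ee_pos: [0.4334, -0.0862, 0.2805]
eef_rot: [3.142, -0.0, 0.444]
force: [0.2, -0.2, 0.4]
grip_width: 0.046
grip_force: 0.0
```

```bash
python3 -c "
from station import ctrl
print(ctrl.hand_in())"
```

```text
the job is handed in; nothing more can be done
None
```

I slid the right cover open about 138 mm, hung the hooked scoop over the pail's rim with its cup inside, let go, and handed the job in at about 15 s; no verdict came back.

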